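# Market stall: lock the slide's carriage and hold the grease coupler on its nipple

### The job

On the second-hand tool stall, lock the green carriage of the linear slide where it stands by turning its red clamp knob clockwise until it is tight. Then pick up the orange-gripped grease coupler, press it squarely onto the carriage's tilted grease nipple until it snaps on, push it fully home against the nipple's spring, and finish while still gripping it and holding it pressed home. Leave the cup, the mess tin and the red tin where they are.

Things in the scene. Friction and masses are not known exactly. Their poses are not given: they have to be found in the camera images.
- knob_grip (a point): red clamp knob on the stand's -x end of the carriage's top, turning about a vertical axis through this point. Its grip is an upright bar 50 mm long (this frame's x), 14 mm thick (its y) and 34 mm tall on a 36 mm disc; the bar's top is 10 mm above this point, the disc's top 22 mm below it. The frame turns with the knob.
- knob (a joint): turn of the clamp knob in rad: 0 = loose, grows clockwise seen from above, stop at 1.5 = tight; starts between 0 and 0.3. Its shoe bites from 0.8 on; locked beyond 1.1. Turning takes 0.16 to 0.4 N m; let go, it springs back at most 0.15. While loose, the carriage slides at 2.5 N.
- stand: linear slide's fixed grey foot plate, 270 x 90 x 12 mm, with a steel rail along its x (rail top 30 mm above the table); origin on the table under its middle, z up. The green carriage on it, 140 x 76 mm, top 66 mm above the table, slides along the stand's x; it starts within 25 mm of the middle.
- nipple: steel grease nipple on the carriage. Origin: centre of the flat collar face where the coupler's mouth sits when home, 84 mm above the table; z points out along the nipple, 0.40 rad off vertical towards the stand's -x. Collar 32 mm across; stem 16 mm across up to 20 mm, then a cone to 9 mm across at 27 mm; a brass valve pin 6 mm across stands out to 37 mm.
- valve (a joint): how far the nipple's brass valve pin is pushed in, in m: 0 = out, 0.006 = coupler fully home on the collar. The pin meets the coupler's inside when its mouth is 6 mm above the collar; its spring pushes back with 6 N at first and 12 N at home, and lifts the coupler about 5 mm again when it is let go.
- coupler: grease coupler, loose, standing upright on the table on its open mouth: 120 mm tall, 0.3 kg, steel socket 32 mm across up to 41 mm above the mouth, then a round orange grip 28 mm across up to the top. Origin: centre of the mouth; z runs along it towards the grip. The hole in the mouth is 18 mm across, wider inside, 31 mm deep.
- coupler_grip (a point): point on the coupler's axis in its orange grip, 90 mm above its mouth, 30 mm below its top
- brass_cup: bystander: brass cup, 68 mm across and 85 mm tall; origin under its middle
- mess_tin: bystander: olive mess tin, 90 x 155 mm and 125 mm tall; origin under its middle
- red_tin: bystander: open red metal tin, 130 x 190 mm and 55 mm tall; origin under its middle
- nipple_balls (a point): point on the nipple's axis 14 mm above the collar, amid four brass spring balls that make the snap: they touch the coupler when its mouth is 17 mm above the collar and it passes them at about 5 mm, taking some 10 N of push
There are look-alikes about, which are no part of the job. Several things have the shape of the coupler; the one meant has the colours described above.

How it is judged:
By the outcome, as a careful person would: the job done as asked, in the order asked, and still so for the second after the job is handed in, while the arm keeps its last pose, push and grip.
It also fails if it takes over 58 s, if anything falls off the work surface, if the arm or the gripper's body presses on something with over 40 N, if the wrist force passes 120 N, or if a joint passes its speed limit or range.

### The arm

A 6-joint arm with a two-finger parallel gripper is mounted at the origin on the work surface. World frame = base frame: x ahead of the robot, y to its left, z up, the work surface at z = 0. Lengths are in mm, angles in degrees, forces in N, time in s.
With the tool pointing down it reaches from about 350 to 850 mm from the base axis. Payload 8.1 kg.
Tool frame: the origin (TCP) lies at the centre of the arm's flange, where the gripper is bolted on; the fingertips stand 173 mm ahead of it and the grasp point (between the pads) lies 155 mm ahead of it; z points along the fingers, y is the line along which they close (so a half turn about z gives the same grasp; the last joint's range is limited). The gripper opens to 85 mm and grips with 20 to 120 N. Pads are 22 mm wide; open, the fingers measure 114 mm over their backs; the gripper's body (76 mm by 85 mm) begins 54 mm behind the grasp point. The pads swing forward as they close: fully open they stand 13 mm farther back than shut.
Start: joints at [-80.294, 7.471, 85.268, -0, 87.261, -4.893], TCP at [151.252, -580.629, 404.692] pointing down, gripper open.
Joint ranges: [-169.43, 169.43], [-51.17, 129.36], [1.28, 143.12], [-76.62, 256.62], [0, 156.53], [-152.29, 152.29]. Speed limits (degrees/s): [136.94, 136.94, 159.86, 180, 180, 180].

### API

Orientations are given as [roll, pitch, yaw] about the fixed x, y, z axes, in that order (R = Rz(yaw) Ry(pitch) Rx(roll)).
In Python, from bench import * gives the robot as it stands.
- The arm moves only by the shell command python3 -m jog 'ROWS' [FORCE]. ROWS is text: rows parted by semicolons, each of 7 numbers parted by spaces: the shift along the tool's x, y, z scaled (see below), then the turn, a rotation vector about the tool's x, y, z scaled (see below), then the closure, from -1 (fully open) to 1 (shut). In form: tx ty tz wx wy wz hand; .... A call has 1 to 5 rows; each row shifts and turns the commanded pose from where the row before left it, along the tool's axes as they then stand; what a row does not reach is not made up. The controller multiplies each number of a shift by 0.1 m and each number of a turn by 60 degrees. A row lasts 1/8 s, in which the tool goes at most 62.5 mm and 10.7 degrees, less where a joint would pass 70% of its speed; a pose out of reach is approached as far as the arm can. A call with a number of a shift or a turn outside -1 to 1 is refused whole. A call with a gripper value outside its range is refused whole. The fingers move at their own pace and stop on an object; FORCE is the grip in N (left out, the last holds). Time passes only in rows, so rows that do not move let the fingers close. It gives the time, the measured TCP pose, the force, the opening and the grip force at its end, in the units of the state.
- sense(): the state, without advancing time (a new reading comes with each control period).
- snapshot(name): name is "side" or "top"; returns a dict with "img" (384x512x3 uint8, red, green, blue), "fx", "fy", "cx", "cy" (pixels), "extrinsics" (4x4, takes a point from camera to world coordinates). Camera axes: x right, y down, z forward; pixel columns grow to the right and rows downward; lengths in mm; the calibration is good to about 2 mm. A picture is of the moment at which its call begins. There is no depth.
- hand_in(): hands the job in; it is judged then, once.
The state is a dict: "time": time; "joint_pos": joint angles; "qd": joint speeds; "joint_efforts": joint torques, N m; "tool_pos": TCP position; "tcp_rot": TCP orientation; "ft_force": force on the tool from outside, world axes, zero at the start; "wrist_torque": the same for the moment, N m; "finger_gap": finger opening in mm; "grip_force": force on a finger pad.
Only numpy, scipy, OpenCV 4.12 (cv2) and the standard library are available. Lean on these libraries where they do the work, as an engineer would, in place of code of your own. Each camera call takes 0.05 s, during which the arm holds its last target. There are 200 camera calls.

## Working session

There is one attempt and no reset: what is moved stays moved. The work goes in short steps, Python scripts to look and compute and a shell command to move; the robot and the scene stay as the last step left them, time stands still between calls to the robot, and variables do not carry over. Pictures are saved under pics/ and viewed, at most 10 in all, crops included, and the job is handed in when it is done.

```bash
mkdir -p pics; ls
python3 - <<'E'
from bench import *
import cv2,pickle
S={}
for n in("top","side"):
    s=snapshot(n);S[n]=s
    cv2.imwrite(f"pics/{n}0.png",s["img"][:,:,::-1])
    print(n,s["fx"],s["cx"],s["cy"],s["extrinsics"])
pickle.dump(S,open("s0.pkl","wb"))
E
```

```text
pics
top 370.21660066619626 251.82698291013952 192.06057367244796 [[ 1.96703135e-02 -9.83536450e-01  1.79636105e-01  3.05748880e+02]
 [-9.99799885e-01 -2.00046973e-02 -4.99445025e-05  2.18958741e+01]
 [ 3.64268814e-03 -1.79599174e-01 -9.83733128e-01  1.24062927e+03]
 [ 0.00000000e+00  0.00000000e+00  0.00000000e+00  1.00000000e+00]]
side 445.4613474219857 253.78603653538482 193.69360274378096 [[-9.49560227e-01 -1.43450308e-01  2.78850110e-01  1.99030453e+02]
 [-3.13072731e-01  4.84463229e-01 -8.16872600e-01  9.83223657e+02]
 [-1.79119988e-02 -8.62970097e-01 -5.04937394e-01  6.83771062e+02]
 [ 0.00000000e+00  0.00000000e+00  0.00000000e+00  1.00000000e+00]]
```

View pics/top0.png

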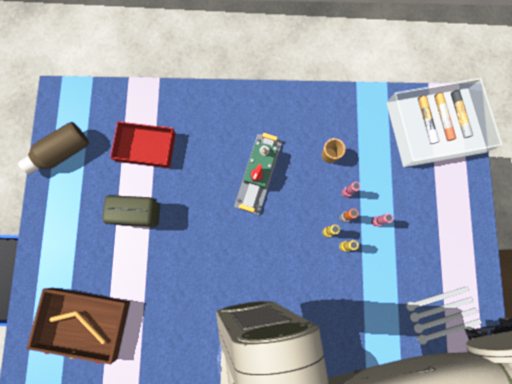

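View pics/side0.png

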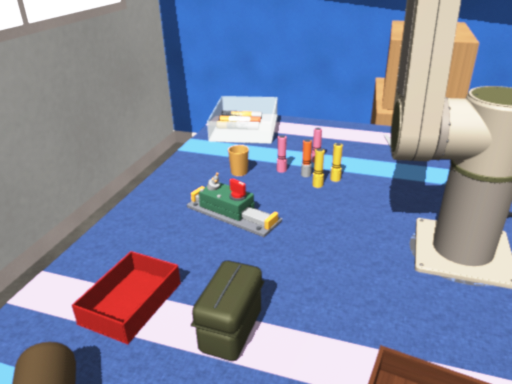

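Top view: the slide is at (260,172), with the knob at (257,172) and the nipple at (264,151). Coupler-shaped things are pink (350,188), orange (349,214), pink (383,220), yellow (331,231), yellow (348,246), plus the ones lying in the white box at (430–460,115). In the side view, the orange grip on a steel socket is at (307,157). I choose top (349,214) and check it in a close crop.

Run:
```python
import pickle,cv2,numpy as np
S=pickle.load(open("s0.pkl","rb"))
def c(n,x,y,w,h,k): return cv2.resize(S[n]["img"][y:y+h,x:x+w,::-1],(w*k,h*k),interpolation=cv2.INTER_CUBIC)
a=c("top",228,125,66,96,6)      # 396x576
b=np.vstack([c("side",180,165,110,72,4)[:288,:400],c("side",265,120,100,72,4)[:288]])
b=b[:,:400]
cv2.imwrite("pics/crop0.png",np.hstack([a,b]))
```

```text
(no output)
```

View pics/crop0.png

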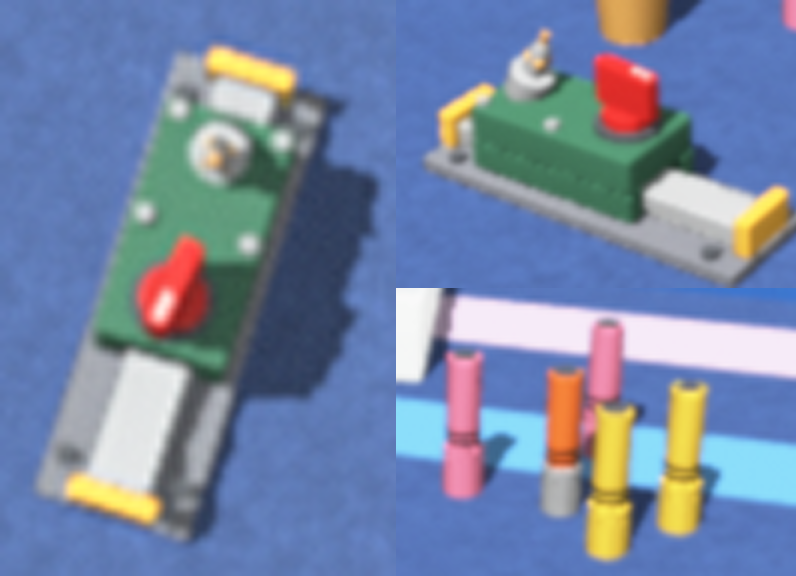

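```bash
cat > h.py <<'E'
import numpy as np,cv2,pickle
S=pickle.load(open("s0.pkl","rb"))
def ray(n,u,v):
    s=S[n];E=s["extrinsics"];d=E[:3,:3]@np.array([(u-s["cx"])/s["fx"],(v-s["cy"])/s["fy"],1]);return E[:3,3],d
def atz(n,uv,z):
    o,d=ray(n,*uv);return (o+d*(z-o[2])/d[2])[:2]
def tri(a,b):
    A=np.zeros((3,3));r=np.zeros(3)
    for n,uv in(("top",a),("side",b)):
        o,d=ray(n,*uv);d=d/np.linalg.norm(d);P=np.eye(3)-np.outer(d,d);A+=P;r+=P@o
    return np.linalg.solve(A,r)
def proj(n,p):
    s=S[n];E=s["extrinsics"];q=E[:3,:3].T@(np.array(p)-E[:3,3]);return np.array([s["cx"]+s["fx"]*q[0]/q[2],s["cy"]+s["fy"]*q[1]/q[2]])
E
python3 - <<'E'
from h import *
np.set_printoptions(precision=1,suppress=True)
T=lambda x,y:((x+.5)/6+227.5,(y+.5)/6+124.5)
A=lambda x,y:((x-396+.5)/4+179.5,(y+.5)/4+164.5)
B=lambda x,y:((x-396+.5)/4+264.5,(y-288+.5)/4+119.5)
print("knobtop",tri(T(172,286),A(628,68)),"ends top@?",[atz("top",T(*p),100) for p in((190,242),(155,328))])
print("pin tip",tri(T(217,150),A(545,33)),"collar",tri(T(220,155),A(531,82)))
print("plate corners top",[atz("top",T(*p),12) for p in((178,52),(330,100),(38,490),(195,540))])
print("carriage top corners",[atz("top",T(*p),66) for p in((172,80),(300,118),(98,332),(228,368))])
print("plate side",[atz("side",A(*p),12) for p in((426,160),(730,286))])
print("carr side",[atz("side",A(*p),66) for p in((475,105),(635,165),(690,112))])
print("coupler side",atz("side",B(566,371),120),atz("side",B(561,505),0))
im=S["top"]["img"].astype(int);sub=im[195:230,335:365]
r,g,b=[sub[:,:,i] for i in range(3)]
m=(r>150)&(b<90)&(g<150)
ys,xs=np.nonzero(m);print("orange top",xs.min()+335,xs.max()+335,ys.min()+195,ys.max()+195)
for row in im[205:224,340:362]: print(' '.join('%02x%02x%02x'%tuple(p) for p in row[::1]))
E
```

```text
knobtop [575.8   9.4 111.6] ends top@? [array([602.1,   0. ]), array([555.2,  17.6])]
pin tip [646.6 -13.4 116.6] collar [658.8 -15.9  74.2]
plate corners top [array([738.2,   7.1]), array([711. , -81.1]), array([480.6,  80.9]), array([454.3,  -7.2])]
carriage top corners [array([702.9,  10.8]), array([682.5, -60.1]), array([559.8,  48.3]), array([541.4, -22.3])]
plate side [array([734.8,  10.2]), array([479.5,  94.5])]
carr side [array([690.7,  12.1]), array([556.7,  54.7]), array([543.8, -21.2])]
coupler side [ 453.6 -290.6] [ 453.2 -293.5]
orange top 344 353 211 218
617db9 5b76af 5f78b1 607bb8 607ab9 607dba 627dba 607bb8 617dba 5f7ab7 5f7ab4 5a74b0 5a74b0 5b76b2 5e79b6 607cb9 607bb5 5d76b0 5e76b0 6080bc 78b1e9 8bd3f9
5e7ab4 5b75ac 5a73ad 5e78b3 5f7bb7 637fbb 627dba 627fbc 627ebd 617dbb 5b7ab5 5c76b2 5976b1 5c79b6 5c79b7 5e7cb9 5d79b6 5d78b4 5c75b0 6181bd 78b0e7 8bd3f9
5f7bb5 5b75ae 5c76af 5d77b2 5d79b3 617db9 637fbc 617ebc 6280bf 5d7dbc 5a78b4 6579b2 6c7ab3 6f7ab3 697ab5 647dba 5f7bba 5e7bb9 5b76b2 6281be 76abe4 8cd4f9
617cb9 5c78b3 5c76b2 5c76b0 5f7ab3 5d7ab6 5d7ab7 5e7dbb 5c7dbc
[... 1701 characters left out ...]
 6d4641 59404a 413b54 37405e 2d3a5a 2b3b5b 2a3a5b 2c3b5a 2e3d5c 33415e 3a4f6f 4a6b8c
6f7b93 767c82 818283 919593 a5a7a5 8c8e8e 797b79 797879 747276 655e67 4c4859 39405b 31405f 2f3f61 2e3e5d 303e5c 2f3e5c 2f3e5a 303e5b 32415e 394e6e 466888
6275a3 687591 6b7180 75797d 818588 7c8187 7a8189 7b828d 737d8d 535c73 35425e 2f3f5f 314263 334262 303c59 2d3b58 2f3d59 313e5a 323e5b 31405e 364b69 486989
5e76b0 5b73a5 5b6d96 606f91 637091 5e6d92 5e6f97 5c6f97 566994 43567d 36476b 36476c 41547d 3e4f75 364667 3a4868 364467 374768 364667 364567 395071 4a7094
5e7ab6 5c76b0 5b75ad 5d75b0 5e77b2 5d77b4 5e78b6 5b77b2 5a75ae 516a9d 465c8b 4c6190 536a9d 4f6697 4b6190 485e8d 4b6191 4b6190 4b618f 495c8a 4e6b98 6598ca
```

```bash
cat >> h.py <<'E'
from scipy.spatial.transform import Rotation as Ro
def togo(p,R,what="grasp"):
    """remaining shift (x0.1m) and turn (x60deg) in present tool axes to put grasp point at p with rotation R"""
    from bench import sense
    s=sense();C=Ro.from_euler("xyz",s["tcp_rot"],degrees=True)
    tcp=np.array(p)-R.apply([0,0,155])
    np.set_printoptions(precision=3,suppress=True)
    print("t",round(s["time"],2),"tcp",np.round(s["tool_pos"],1),"rot",np.round(s["tcp_rot"],1),"F",np.round(s["ft_force"],1),"M",np.round(s["wrist_torque"],2),"gap",round(s["finger_gap"],1),"q",np.round(s["joint_pos"],0))
    print("shift",C.inv().apply(tcp-s["tool_pos"])/100,"turn",(C.inv()*R).as_rotvec(degrees=True)/60)
def down(yaw): # tool z down, tool x at yaw
    return Ro.from_euler("xyz",[180,0,yaw],degrees=True)
E
python3 - <<'E'
from h import *
print(atz("top",(353.3,212.7),120))
print(proj("top",[455,-290.5,0]),proj("top",[455,-290.5,120]))
for yaw in(-20.6,159.4): togo([575.3,7.8,200],down(yaw))
E
```

```text
[ 452.71601366 -288.75581616]
[344.06392089 216.48042502] [353.84956849 211.96746245]
t 0.1 tcp [ 151.2 -580.4  403.7] rot [-179.9   -0.    14.6] F [ 0.2 -0.3 -0.3] M [-0.02  0.04 -0.05] gap 85.3 q [-80.   8.  85.  -0.  87.  -5.]
shift [ 5.586 -4.622  0.496] turn [-0.002  0.     0.587]
t 0.1 tcp [ 151.2 -580.4  403.7] rot [-179.9   -0.    14.6] F [ 0.2 -0.3 -0.3] M [-0.02  0.04 -0.05] gap 85.3 q [-80.   8.  85.  -0.  87.  -5.]
shift [ 5.586 -4.622  0.496] turn [-0.    -0.002 -2.413]
```

```bash
for i in 1; do python3 -m jog '0.46 -0.38 0 0 0 0 -1;0.46 -0.38 0 0 0 0 -1;0.46 -0.38 0 0 0 0 -1;0.46 -0.38 0 0 0 0 -1;0.46 -0.38 0 0 0 0 -1'; python3 -m jog '0.46 -0.38 0 0 0 0 -1;0.46 -0.38 0 0 0 0 -1;0.46 -0.38 0 0 0 0 -1;0.46 -0.38 0 0 0 0 -1;0.46 -0.38 0 0 0 0 -1'; python3 -m jog '0 0 0 0 0 -0.17 -1;0 0 0 0 0 -0.17 -1;0 0 0 0 0 -0.17 -1;0 0 0 0 0 -0.17 -1;0 0 0 0 0 -0.17 -1'; python3 -m jog '0 0 0 0 0 -0.17 -1;0 0 0 0 0 -0.17 -1;0 0 0 0 0 -0.17 -1;0 0 0 0 0 -0.17 -1;0 0 0 0 0 -0.17 -1';python3 -m jog '0 0 0 0 0 -0.17 -1;0 0 0 0 0 -0.17 -1;0 0 0 0 0 -0.17 0.4;0 0 0 0 0 -0.17 0.4'; done; python3 -c "
from h import *
togo([575.3,7.8,160],down(159.4))"
```

```text
time: 0.72
tool_pos: [326.6, -337.0, 404.4]
tcp_rot: [-180.0, -0.0, 14.6]
ft_force: [0.2, -0.5, 1.0]
finger_gap: 85.6
grip_force: 0.0
time: 1.35
tool_pos: [501.4, -95.1, 404.5]
tcp_rot: [180.0, 0.0, 14.6]
ft_force: [1.6, -0.4, 0.5]
finger_gap: 85.3
grip_force: 0.0
time: 1.98
tool_pos: [500.5, -96.9, 404.2]
tcp_rot: [-179.9, 0.0, 65.9]
ft_force: [-0.3, 0.1, -0.6]
finger_gap: 85.3
grip_force: 0.0
time: 2.6
tool_pos: [500.5, -96.9, 404.2]
tcp_rot: [-180.0, -0.0, 116.9]
ft_force: [0.1, 0.4, -0.2]
finger_gap: 85.6
grip_force: 0.0
time: 3.1
tool_pos: [500.5, -96.9, 404.2]
tcp_rot: [-180.0, -0.1, 157.7]
ft_force: [-0.6, 0.4, 0.7]
finger_gap: 51.6
grip_force: 0.0
t 3.1 tcp [500.5 -96.9 404.2] rot [-180.    -0.1  157.7] F [-0.6  0.4  0.7] M [-0.01  0.02 -0.03] gap 51.6 q [-17.  -7.  99.   0.  87. -84.]
shift [-0.296  1.253  0.892] turn [-0.    -0.001 -0.028]
```

```bash
python3 -m jog '-0.1 0.42 0.2 0 0 -0.03 0.4;-0.1 0.42 0.2 0 0 0 0.4;-0.1 0.413 0.2 0 0 0 0.4;0 0 0.35 0 0 0 0.4;0 0 0 0 0 0 0.4'
python3 - <<'E'
from h import *
from bench import *
togo([575.3,7.8,101],down(159.4))
P={}
for n in("top","side"): P[n]=snapshot(n)["img"][:,:,::-1]
def c(n,x,y,w,h,k): return cv2.resize(P[n][y:y+h,x:x+w],(w*k,h*k),interpolation=cv2.INTER_CUBIC)
cv2.imwrite("pics/a.png",np.hstack([c("top",225,120,70,100,5),c("side",190,140,90,100,5)]))
E
```

```text
time: 3.72
tool_pos: [572.7, 9.3, 305.8]
tcp_rot: [-179.9, -0.4, 159.3]
ft_force: [-0.6, 0.3, 0.2]
finger_gap: 25.8
grip_force: 0.0
t 3.73 tcp [572.7   9.3 305.8] rot [-179.9   -0.4  159.3] F [-0.6  0.3  0.2] M [ 0.03 -0.03 -0.04] gap 25.8 q [ -4.   7.  96.  -0.  77. -73.]
shift [-0.033 -0.004  0.498] turn [-0.002 -0.007 -0.002]
```

View pics/a.png

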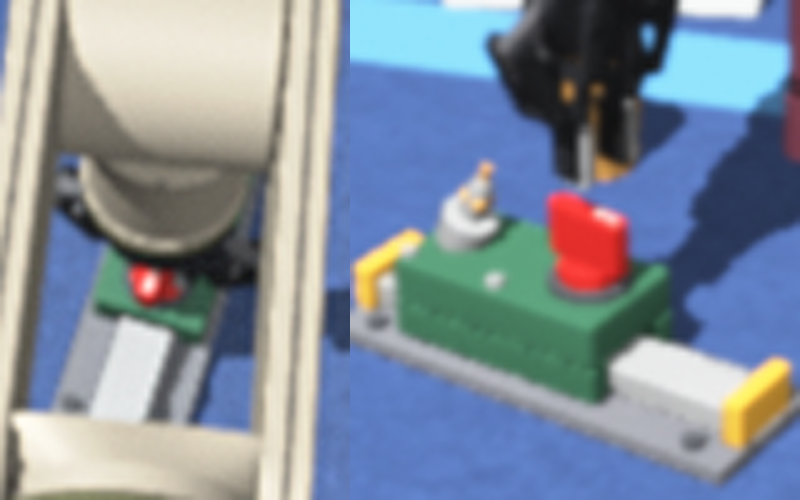

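Run:
```python
from h import *
f=lambda p:((proj("side",p)-[190,140]+.5)*5-.5+[350,0]).round(0)
for z in(135,130): print("tips",z,[f([572.7+d*.35,9.3+d*.935,z]) for d in(-13,0,13)])
for z in(110,): 
  print("knob top ctr",f([575.3,7.8,z]),"ends",[f([575.3+d*.936,7.8-d*.352,z]) for d in(-25,25)])
  print("nipple tip/collar",f([659.4-14.4*.961,-16.6+14.4*.2756,118]),f([659.4,-16.6,84]))
```

```text
tips 135 [array([611., 163.]), array([595., 172.]), array([579., 182.])]
tips 130 [array([611., 172.]), array([595., 181.]), array([579., 190.])]
knob top ctr [593. 212.] ends [array([629., 226.]), array([558., 198.])]
nipple tip/collar [485. 164.] [469. 212.]
```

```bash
cat > fit.py <<'E'
from h import *
from scipy.optimize import differential_evolution
K=8;W={"top":(245,158,25,30),"side":(222,170,36,34)}
M={}
for n,(x,y,w,h) in W.items():
    im=S[n]["img"][y:y+h,x:x+w].astype(np.float32)
    im=cv2.resize(im,(w*K,h*K),interpolation=cv2.INTER_CUBIC)
    M[n]=((im[:,:,0]>95)&(im[:,:,0]-np.maximum(im[:,:,1],im[:,:,2])>55)).astype(np.uint8)
def model(v,n):
    x,y,z,yaw,dz=v;c,s=np.cos(np.radians(yaw)),np.sin(np.radians(yaw));w=W[n]
    bar=[[a*c-b*s+x,a*s+b*c+y,z+e] for a in(-25,25) for b in(-7,7) for e in(-24,10)]
    t=np.arange(0,2*np.pi,.3);disc=[[18*np.cos(u)+x,18*np.sin(u)+y,z-22-e] for u in t for e in(0,dz)]
    m=np.zeros((w[3]*K,w[2]*K),np.uint8)
    for pts in(bar,disc):
        q=np.array([(proj(n,p)-[w[0],w[1]]+.5)*K-.5 for p in pts],np.float32)
        cv2.fillConvexPoly(m,cv2.convexHull(q).round().astype(np.int32),1)
    return m
def cost(v): return sum((model(v,n)!=M[n]).mean()/M[n].mean() for n in W)
if __name__=="__main__":
    r=differential_evolution(cost,[(565,585),(-2,18),(92,108),(-40,-10),(0,10)],seed=1,maxiter=25,popsize=8,polish=False)
    print(r.x.round(1),r.fun)
    for n in W: 
        v=r.x;print(n,(model(v,n)!=M[n]).mean()/M[n].mean())
    for yaw in(-16,-20,-24,-28): 
        v=r.x.copy();v[3]=yaw;print(yaw,cost(v))
E
time python3 fit.py
```

```text
[578.2   9.  101.5 -29.1   8.5] 0.25716850777812267
top 0.14897198509077791
side 0.10819652268734475
-16 0.41920935251788605
-20 0.35228567468824584
-24 0.2803592551548245
-28 0.26407421719769997
real	0m4.130s
user	0m4.419s
sys	0m0.205s
```

```bash
python3 -m jog '0 0 0 0 0 -0.1 0.2;0 0 0 0 0 0 0.2'; python3 -c "
from h import *
togo([577.7,8.8,104],down(153))"
```

```text
time: 4.08
tool_pos: [574.8, 8.2, 311.9]
tcp_rot: [180.0, 0.2, 165.1]
ft_force: [0.1, 0.0, -0.2]
finger_gap: 34.1
grip_force: 0.0
t 4.08 tcp [574.8   8.2 311.9] rot [180.    0.2 165.1] F [ 0.1  0.  -0.2] M [0.01 0.04 0.01] gap 34.1 q [ -4.   7.  96.   0.  77. -79.]
shift [-0.025  0.013  0.529] turn [0.001 0.003 0.202]
```

```bash
python3 -m jog '-0.02 0.01 0 0 0 0.1 0.2;0 0 0 0 0 0.1 0.2;0 0 0.2 0 0 0 0.2;0 0 0 0 0 0 0.2'; python3 -c "
from h import *
togo([577.7,8.8,104],down(153))"
```

```text
time: 4.58
tool_pos: [575.4, 9.1, 287.3]
tcp_rot: [-179.9, -0.2, 153.3]
ft_force: [-0.5, 0.4, -0.2]
finger_gap: 34.2
grip_force: 0.0
t 4.58 tcp [575.4   9.1 287.3] rot [-179.9   -0.2  153.3] F [-0.5  0.4 -0.2] M [-0.01  0.03  0.02] gap 34.2 q [ -4.   9.  96.  -0.  75. -67.]
shift [-0.022  0.008  0.283] turn [-0.001 -0.003  0.004]
```

```bash
python3 -m jog '-0.02 0 0.1 0 0 0 0.2;0 0 0.1 0 0 0 0.2;0 0 0.08 0 0 0 0.2;0 0 0 0 0 0 0.2;0 0 0 0 0 0 0.2'; python3 -c "
from h import *
togo([577.7,8.8,104],down(153))"; python3 -m jog '0 0 0 0 0 0 0.45;0 0 0 0 0 0 0.6;0 0 0 0 0 0 0.8;0 0 0 0 0 0 1;0 0 0 0 0 0 1' 25;  python3 -c "
from h import *
togo([577.7,8.8,104],down(153))"
```

```text
time: 5.2
tool_pos: [578.4, 8.3, 261.9]
tcp_rot: [180.0, 0.0, 153.2]
ft_force: [-0.4, 0.1, -0.2]
finger_gap: 34.3
grip_force: 0.0
t 5.2 tcp [578.4   8.3 261.9] rot [180.    0.  153.2] F [-0.4  0.1 -0.2] M [ 0.05  0.   -0.02] gap 34.3 q [ -4.  11.  97.   0.  72. -67.]
shift [0.008 0.001 0.029] turn [0.    0.    0.003]
time: 5.82
tool_pos: [578.5, 8.6, 262.2]
tcp_rot: [180.0, 0.0, 153.2]
ft_force: [1.0, 3.3, 3.6]
finger_gap: 13.5
grip_force: 26.0
t 5.83 tcp [578.5   8.6 262.2] rot [180.    0.  153.2] F [1.  3.3 3.6] M [ 0.52 -0.16  0.16] gap 13.5 q [ -4.  11.  97.   0.  72. -67.]
shift [ 0.008 -0.001  0.032] turn [0.001 0.001 0.004]
```

```bash
python3 -m jog '0 0 0 0 0 0 1;0 0 0 0 0 0.08 1;0 0 0 0 0 0.1 1;0 0 0 0 0 0.1 1;0 0 0 0 0 0.1 1' 50;  python3 -c "
from h import *
togo([577.7,8.8,104],down(153))"
```

```text
time: 6.45
tool_pos: [578.5, 8.6, 262.2]
tcp_rot: [179.9, 0.0, 130.2]
ft_force: [1.2, 4.9, 4.2]
finger_gap: 12.8
grip_force: 52.9
t 6.45 tcp [578.5   8.6 262.2] rot [179.9   0.  130.2] F [1.2 4.9 4.2] M [ 0.67 -0.11  0.14] gap 12.8 q [ -4.  11.  97.   0.  72. -44.]
shift [ 0.007 -0.005  0.032] turn [ 0.001  0.    -0.38 ]
```

```bash
python3 -m jog '0 0 0 0 0 0.1 1;0 0 0 0 0 0.1 1;0 0 0 0 0 0.1 1;0 0 0 0 0 0.1 1;0 0 0 0 0 0.1 1' 60;  python3 -c "
from h import *
togo([577.7,8.8,104],down(153))";python3 -m jog '0 0 0 0 0 0.1 1;0 0 0 0 0 0.08 1;0 0 0 0 0 0 1' 80
python3 - <<'E'
from h import *
from bench import *
togo([577.7,8.8,104],down(153))
P={}
for n in("top","side"): P[n]=snapshot(n)["img"][:,:,::-1]
def c(n,x,y,w,h,k): return cv2.resize(P[n][y:y+h,x:x+w],(w*k,h*k),interpolation=cv2.INTER_CUBIC)
cv2.imwrite("pics/b.png",np.hstack([c("top",225,120,70,100,5),c("side",190,140,90,100,5)]))
E
```

```text
time: 7.08
tool_pos: [578.6, 8.6, 262.3]
tcp_rot: [179.9, -0.0, 100.2]
ft_force: [1.2, 4.5, 5.5]
finger_gap: 12.8
grip_force: 59.4
t 7.08 tcp [578.6   8.6 262.3] rot [179.9  -0.  100.2] F [1.2 4.5 5.5] M [ 0.78 -0.1   0.23] gap 12.8 q [ -4.  11.  97.   0.  72. -14.]
shift [ 0.003 -0.009  0.033] turn [ 0.001  0.    -0.88 ]
time: 7.45
tool_pos: [578.7, 8.6, 262.4]
tcp_rot: [179.9, -0.0, 89.5]
ft_force: [0.8, 3.8, 5.0]
finger_gap: 12.4
grip_force: 80.7
t 7.45 tcp [578.7   8.6 262.4] rot [179.9  -0.   89.5] F [0.8 3.8 5. ] M [ 0.8  -0.12  0.  ] gap 12.4 q [-4. 11. 97.  0. 72. -4.]
shift [ 0.002 -0.01   0.034] turn [ 0.002  0.    -1.058]
```

View pics/b.png

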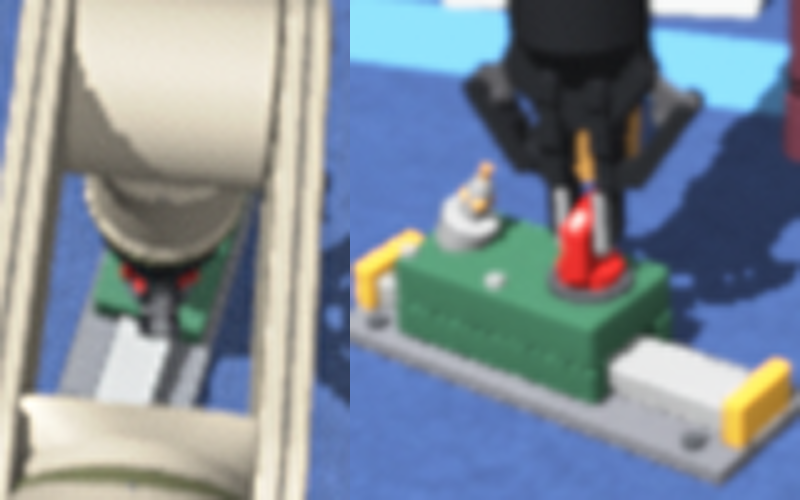

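```bash
python3 -m jog '0 0 0 0 0 0.06 1;0 0 0 0 0 0.06 1;0 0 0 0 0 0.06 1' 100;  python3 -c "
from h import *
togo([577.7,8.8,104],down(153))";python3 -m jog '0 0 0 0 0 0.04 1;0 0 0 0 0 0.04 1' ; python3 -c "
from h import *
togo([577.7,8.8,104],down(153))"
```

```text
time: 7.92
tool_pos: [578.7, 8.7, 262.5]
tcp_rot: [179.9, -0.0, 78.7]
ft_force: [1.2, 5.2, 5.1]
finger_gap: 11.8
grip_force: 100.5
t 7.92 tcp [578.7   8.7 262.5] rot [179.9  -0.   78.7] F [1.2 5.2 5.1] M [ 0.82 -0.12  0.34] gap 11.8 q [-4. 11. 97.  0. 72.  7.]
shift [-0.001 -0.01   0.035] turn [ 0.002  0.    -1.238]
time: 8.18
tool_pos: [578.7, 8.7, 262.5]
tcp_rot: [179.9, -0.0, 74.0]
ft_force: [1.1, 5.5, 5.6]
finger_gap: 11.9
grip_force: 106.1
t 8.18 tcp [578.7   8.7 262.5] rot [179.9  -0.   74. ] F [1.1 5.5 5.6] M [ 0.81 -0.14  1.44] gap 11.9 q [-4. 11. 97.  0. 72. 12.]
shift [-0.002 -0.01   0.035] turn [ 0.002  0.    -1.317]
```

```bash
python3 -m jog '0 0 0 0 0 -0.03 1;0 0 0 0 0 0 0.2;0 0 0 0 0 0 0.2;0 0 -0.3 0 0 0 0.2;0 0 -0.6 0 0 0 0.2' 30;python3 -m jog '0 0 -0.6 0 0 0 -0.2;0 0 0 0 0 0 -0.2'; python3 -c "
from h import *
togo([453,-289.5,240],down(164))
togo([453,-289.5,240],down(-16))"
```

```text
time: 8.8
tool_pos: [576.8, 8.0, 348.6]
tcp_rot: [-179.5, 0.1, 75.7]
ft_force: [0.7, 0.2, 0.6]
finger_gap: 34.1
grip_force: 0.0
time: 9.05
tool_pos: [579.5, 7.9, 418.5]
tcp_rot: [179.4, -0.1, 75.7]
ft_force: [0.7, -0.6, -0.5]
finger_gap: 51.1
grip_force: 0.0
t 9.05 tcp [579.5   7.9 418.5] rot [179.4  -0.1  75.7] F [ 0.7 -0.6 -0.5] M [ 0.02 -0.04 -0.01] gap 51.1 q [-4.  4. 88. -0. 88. 10.]
shift [-3.194 -0.496  0.225] turn [ 0.009  0.007 -1.471]
t 9.05 tcp [579.5   7.9 418.5] rot [179.4  -0.1  75.7] F [ 0.7 -0.6 -0.5] M [ 0.02 -0.04 -0.01] gap 51.1 q [-4.  4. 88. -0. 88. 10.]
shift [-3.194 -0.496  0.225] turn [ 0.007 -0.009  1.529]
```

```bash
python3 -m jog '-0.53 -0.08 0 0 0 0 -0.2;-0.53 -0.08 0 0 0 0 -0.2;-0.53 -0.08 0 0 0 0 -0.2;-0.53 -0.08 0 0 0 0 -0.2;-0.53 -0.08 0 0 0 0 -0.2' >/dev/null; python3 -m jog '-0.53 -0.08 0 0 0 0 -0.2;0 0 0 0 0 -0.163 -0.2;0 0 0 0 0 -0.163 -0.2;0 0 0 0 0 -0.163 -0.2;0 0 0 0 0 -0.163 -0.2' >/dev/null; python3 -m jog '0 0 0 0 0 -0.163 -0.2;0 0 0 0 0 -0.163 -0.2;0 0 0 0 0 -0.163 -0.2;0 0 0 0 0 -0.163 -0.2;0 0 0 0 0 -0.163 -0.2' >/dev/null;  python3 -m jog '0 0 0 0 0 0 -0.2'
python3 - <<'E'
from h import *
from bench import *
togo([453,-289.5,160],down(164))
pickle.dump({n:snapshot(n) for n in S},open("s1.pkl","wb"))
P={n:s["img"][:,:,::-1] for n,s in pickle.load(open("s1.pkl","rb")).items()}
def c(n,x,y,w,h,k): return cv2.resize(P[n][y:y+h,x:x+w],(w*k,h*k),interpolation=cv2.INTER_CUBIC)
cv2.imwrite("pics/c.png",np.hstack([c("top",225,120,100,100,4),c("side",185,100,100,100,4)]))
cv2.imwrite("pics/c.png",np.vstack([np.hstack([c("top",225,120,75,100,4),c("side",180,140,125,100,4)]),c("side",250,100,100,50,4).repeat(2,1)[:, :800]]))
E
```

```text
time: 11.05
tool_pos: [453.4, -288.3, 410.4]
tcp_rot: [180.0, -0.1, 163.7]
ft_force: [0.1, 0.2, 0.1]
finger_gap: 50.9
grip_force: 0.0
t 11.05 tcp [ 453.4 -288.3  410.4] rot [180.   -0.1 163.7] F [0.1 0.2 0.1] M [ 0.01  0.03 -0.01] gap 50.9 q [ -38.   -2.   95.   -0.   88. -112.]
shift [-0.002 -0.013  0.954] turn [ 0.    -0.002 -0.005]
```

View pics/c.png

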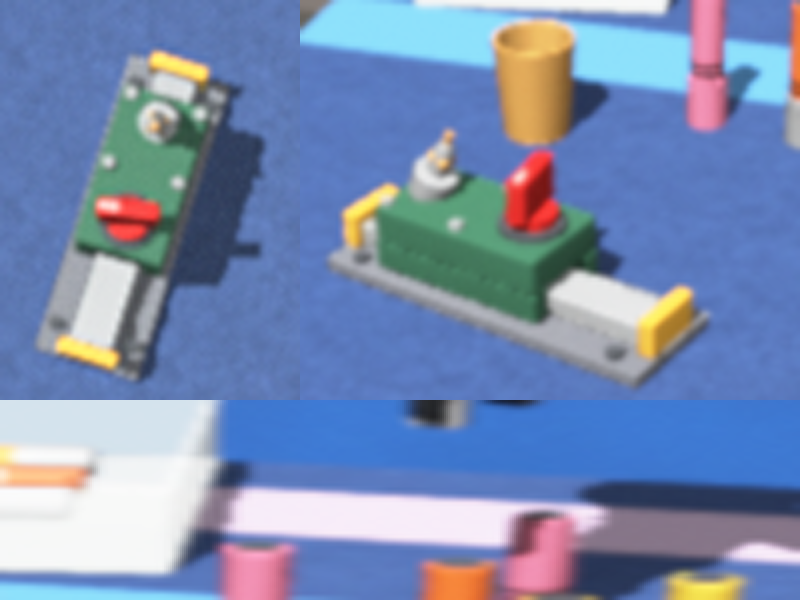

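```bash
cat > fitn.py <<'E'
import h; from h import *
from scipy.optimize import differential_evolution
h.S=S=pickle.load(open("s1.pkl","rb"))
K=8;W={"top":(254,141,22,20),"side":(204,170,22,24)}
M={};I={}
for n,(x,y,w,hh) in W.items():
    im=S[n]["img"][y:y+hh,x:x+w].astype(np.float32)
    im=cv2.resize(im,(w*K,hh*K),interpolation=cv2.INTER_CUBIC);I[n]=im
    r,g,b=im[:,:,0],im[:,:,1],im[:,:,2]
    m=((r>g-14)&(r>b-25)&(r>70)).astype(np.uint8)
    k,l,st,_=cv2.connectedComponentsWithStats(m)
    M[n]=(l==1+st[1:,4].argmax()).astype(np.uint8)
yaw=np.radians(-16);ex=np.array([np.cos(yaw),np.sin(yaw),0]);ey=np.array([-np.sin(yaw),np.cos(yaw),0])
az=np.array([0,0,np.cos(.4)])-ex*np.sin(.4);ax=np.cross(ey,az)
t=np.arange(0,2*np.pi,.3)
def ring(o,a,r): return [o+az*a+r*(np.cos(u)*ax+np.sin(u)*ey) for u in t]
def model(v,n):
    o=np.array([v[0],v[1],84.]);w=W[n];m=np.zeros((w[3]*K,w[2]*K),np.uint8)
    for (a,r),(b,q) in (((-v[2],16),(0,16)),((0,8),(20,8)),((20,8),(27,4.5)),((27,3),(37,3))):
        p=np.array([(proj(n,p)-[w[0],w[1]]+.5)*K-.5 for p in ring(o,a,r)+ring(o,b,q)],np.float32)
        cv2.fillConvexPoly(m,cv2.convexHull(p).round().astype(np.int32),1)
    return m
def cost(v,ns=W): return sum((model(v,n)!=M[n]).mean()/M[n].mean() for n in ns)
B=[(645,675),(-30,-2),(2,20)]
for ns in(("top","side"),("top",),("side",)):
    r=differential_evolution(cost,B,args=(ns,),seed=1,maxiter=25,popsize=8,polish=False);print(ns,r.x.round(1),r.fun)
    if len(ns)==2: best=r.x
o=[]
for n in W:
    im=I[n].clip(0,255).astype(np.uint8)[:,:,::-1].copy()
    for m,c in((M[n],(255,0,255)),(model(best,n),(0,0,255))):
        cv2.drawContours(im,cv2.findContours(m,0,2)[0],-1,c,1)
    o.append(cv2.resize(im,(396,480)))
cv2.imwrite("pics/n.png",np.hstack(o))
import fit
fit.h=h; fit.S=S
E
python3 fitn.py; sed 's/s0.pkl/s1.pkl/' h.py>h1.py; sed 's/from h import/from h1 import/;s/(-40,-10)/(-110,-80)/;s/(-16,-20,-24,-28)/(-92,-96,-100,-104)/' fit.py>fit1.py; python3 fit1.py
```

```text
('top', 'side') [657.1 -16.6  12.4] 0.27711547361117184
('top',) [656.6 -16.7   2.6] 0.08234277069375406
('side',) [656.6 -11.3   9.8] 0.1466989843028624
[578.2   8.2 101.1 -91.7   7.9] 0.2960302450877599
top 0.1430563625798954
side 0.1529738825078645
-92 0.2934609667625659
-96 0.33170460104974636
-100 0.3955866323867241
-104 0.46734450334842426
```

View pics/n.png

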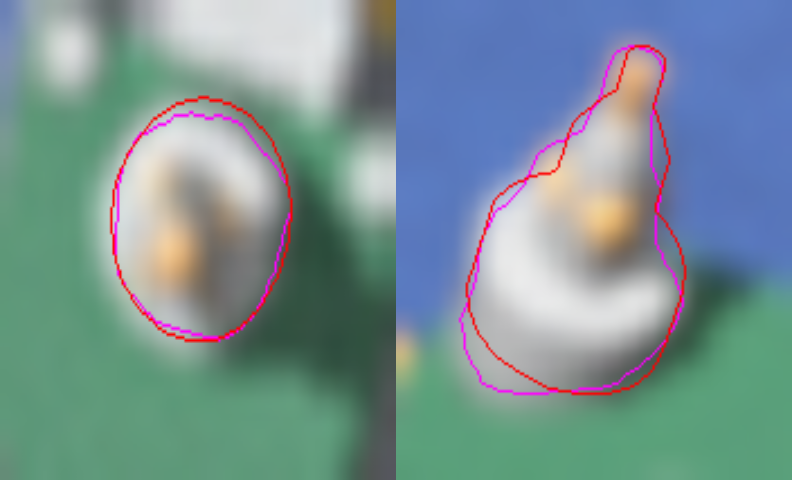

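```bash
python3 -m jog '0 -0.013 0.4 0 0 0 -0.2;0 0 0.4 0 0 0 -0.2;0 0 0.3 0 0 0 -0.2;0 0 0.25 0 0 0 -0.2;0 0 0.2 0 0 0 -0.2';python3 -m jog '0 0 0.1 0 0 0 -0.2;0 0 0 0 0 0 0.1;0 0 0 0 0 0 0.3;0 0 0 0 0 0 0.5' 30; python3 -c "
from h import *
togo([453,-289.5,90],down(164))"
```

```text
time: 11.78
tool_pos: [452.9, -289.2, 255.1]
tcp_rot: [180.0, -0.1, 163.6]
ft_force: [-0.1, 0.7, -1.0]
finger_gap: 51.0
grip_force: 0.0
time: 12.28
tool_pos: [453.7, -289.7, 247.8]
tcp_rot: [-180.0, 0.1, 163.8]
ft_force: [0.0, 0.0, 1.6]
finger_gap: 27.5
grip_force: 30.6
t 12.28 tcp [ 453.7 -289.7  247.8] rot [-180.     0.1  163.8] F [0.  0.  1.6] M [0.13 0.02 0.02] gap 27.5 q [ -38.    6.  104.    0.   70. -112.]
shift [ 0.008 -0.     0.028] turn [-0.001  0.002 -0.003]
```

```bash
cat >> h.py <<'E'
def nip(d,o=(657.3,-14.8,84),L=92.8,yaw=-16.,tilt=.4):
    """togo with coupler mouth d mm above the collar along the nipple axis"""
    y=np.radians(yaw);ex=np.array([np.cos(y),np.sin(y),0]);ey=np.array([-np.sin(y),np.cos(y),0])
    az=np.array([0,0,np.cos(tilt)])-ex*np.sin(tilt)
    R=Ro.from_matrix(np.column_stack([np.cross(ey,-az),ey,-az]))
    togo(np.array(o)+az*(d+L),R)
E
python3 -m jog '0 0 0 0 0 0 1;0 0 0 0 0 0 1;0 0 -0.3 0 0 0 1;0 0 -0.5 0 0 0 1;0 0 -0.5 0 0 0 1' 110; python3 -m jog '0 0 -0.3 0 0 0 1;0 0 0 0 0 0 1'; python3 -c "
from h import *
nip(80)"
```

```text
time: 12.9
tool_pos: [453.0, -289.2, 377.5]
tcp_rot: [180.0, -0.1, 163.8]
ft_force: [0.2, -1.3, -2.2]
finger_gap: 26.0
grip_force: 108.1
time: 13.15
tool_pos: [453.9, -289.9, 409.7]
tcp_rot: [-179.9, 0.3, 163.8]
ft_force: [-0.1, -0.3, -2.1]
finger_gap: 25.8
grip_force: 108.1
t 13.15 tcp [ 453.9 -289.9  409.7] rot [-179.9    0.3  163.8] F [-0.1 -0.3 -2.1] M [ 0.04 -0.05  0.02] gap 25.8 q [ -38.   -2.   95.   -0.   87. -112.]
shift [0.091 3.205 0.23 ] turn [-0.003 -0.377 -0.003]
```

```bash
python3 -m jog '0 0.5 0 0 0 0 1;0 0.5 0 0 0 0 1;0 0.5 0 0 0 0 1;0 0.5 0 0 0 0 1;0 0.5 0 0 0 0 1'>/dev/null; python3 -m jog '0 0.5 0 0 0 0 1;0 0.2 0 0 -0.1 0 1;0 0 0 0 -0.1 0 1;0 0 0 0 -0.1 0 1;0 0 0 0 -0.077 0 1'; python3 -m jog '0 0 0 0 0 0 1'; python3 -c "
from h import *
nip(60)"
```

```text
time: 14.4
tool_pos: [541.8, 18.1, 403.6]
tcp_rot: [-179.9, 22.6, 163.9]
ft_force: [-0.3, -0.6, -2.2]
finger_gap: 25.9
grip_force: 108.4
time: 14.52
tool_pos: [541.5, 18.1, 403.9]
tcp_rot: [-179.9, 22.4, 163.9]
ft_force: [-0.4, 0.7, -4.1]
finger_gap: 25.9
grip_force: 108.4
t 14.53 tcp [541.5  18.1 403.9] rot [-179.9   22.4  163.9] F [-0.4  0.7 -4.1] M [0.16 0.35 0.  ] gap 25.9 q [ -2. -12. 106.  -6.  65. -74.]
shift [0.134 0.003 0.339] turn [-0.002 -0.009 -0.002]
```

```bash
python3 -m jog '0.134 0.003 0.15 0 -0.009 0 1;0 0 0.19 0 0 0 1;0 0 0 0 0 0 1;0 0 0 0 0 0 1'
python3 - <<'E'
import h
from h import *
from bench import *
nip(60)
pickle.dump({n:snapshot(n) for n in S},open("s2.pkl","wb"))
P={n:s["img"][:,:,::-1] for n,s in pickle.load(open("s2.pkl","rb")).items()}
def c(n,x,y,w,h,k): return cv2.resize(P[n][y:y+h,x:x+w],(w*k,h*k),interpolation=cv2.INTER_CUBIC)
cv2.imwrite("pics/d.png",np.hstack([c("top",235,120,50,75,8)[:600,:350],c("side",195,135,56,75,8)]))
s=sense();C=Ro.from_euler("xyz",s["tcp_rot"],degrees=True);m=np.array(s["tool_pos"])+C.apply([0,0,247.8])
for n,(a,b,k,ox) in {"side":(195,135,8,350),"top":(235,120,8,0)}.items():
    f=lambda p:((proj(n,p)-[a,b]+.5)*k-.5+[ox,0]).round(0)
    print(n,"mouth",m.round(1),f(m),"edges",f(m+C.apply([16,0,0])),f(m-C.apply([16,0,0])),f(m+C.apply([0,16,0])),f(m-C.apply([0,16,0])),"shoulder41",f(m-C.apply([0,0,41])),"collar",f([657.3,-14.8,84]),"tip",f(m+C.apply([0,0,60-37])),)
E
```

```text
time: 15.02
tool_pos: [543.8, 17.7, 370.1]
tcp_rot: [-180.0, 23.1, 163.8]
ft_force: [0.2, -0.6, -1.2]
finger_gap: 25.8
grip_force: 108.4
t 15.03 tcp [543.8  17.7 370.1] rot [-180.    23.1  163.8] F [ 0.2 -0.6 -1.2] M [ 0.03  0.33 -0.04] gap 25.8 q [ -2. -11. 109.  -7.  60. -73.]
shift [0.027 0.    0.017] turn [-0.001  0.003 -0.003]
side mouth [637.7  -9.3 143.3] [540. 244.] edges [575. 272.] [505. 217.] [510. 263.] [569. 227.] shoulder41 [572. 154.] collar [504. 382.] tip [523. 293.]
top mouth [637.7  -9.3 143.3] [226. 245.] edges [214. 285.] [238. 205.] [186. 233.] [266. 257.] shoulder41 [217. 256.] collar [235. 241.] tip [231. 240.]
```

View pics/d.png

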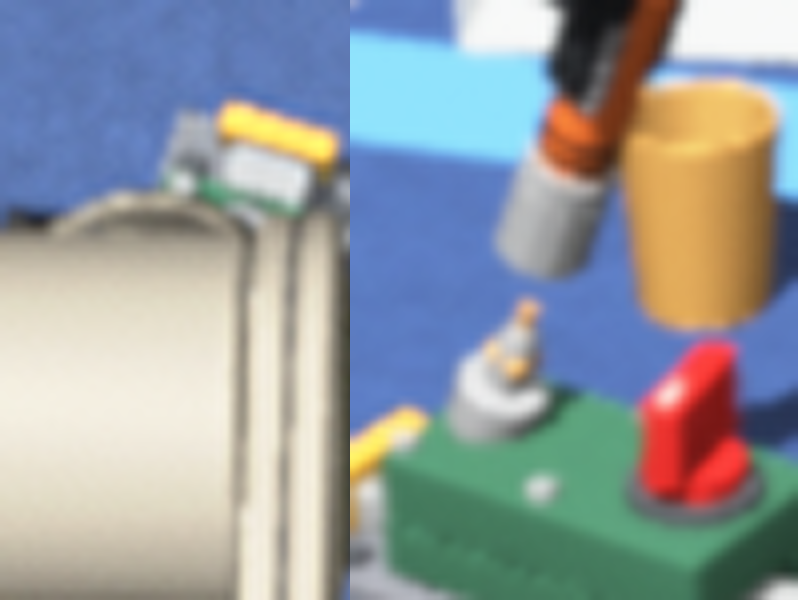

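Run:
```python
from h import *
f=lambda p:((proj("side",p)-[195,135]+.5)*8-.5+[350,0]).round(0)
for o in((657.3,-14.8,84),(659.3,-14.8,84),(657.3,-12.8,84)):
    o=np.array(o);az=np.array([-.3894*.961,.3894*.2756,.921]);print(f(o),f(o+37*az),f(o+27*az))
```

```text
[504. 382.] [530. 306.] [523. 327.]
[498. 382.] [525. 306.] [517. 326.]
[501. 385.] [528. 309.] [521. 330.]
```

```bash
python3 -m jog '0.019 0 0.1 0 0 0 1;0 0 0.117 0 0 0 1;0 0 0 0 0 0 1;0 0 0 0 0 0 1' 120; python3 -c "
from h import *
nip(40)"
```

```text
time: 15.62
tool_pos: [549.9, 16.0, 349.3]
tcp_rot: [-180.0, 23.1, 163.8]
ft_force: [0.3, -0.8, -2.6]
finger_gap: 25.6
grip_force: 117.8
t 15.62 tcp [549.9  16.  349.3] rot [-180.    23.1  163.8] F [ 0.3 -0.8 -2.6] M [ 0.09  0.34 -0.  ] gap 25.6 q [ -2.  -9. 109.  -7.  58. -73.]
shift [ 0.004 -0.     0.   ] turn [-0.001  0.004 -0.003]
```

```bash
python3 -m jog '-0.003 0 0.05 0 0.004 -0.003 1;0 0 0.05 0 0 0 1;0 0 0.03 0 0 0 1;0 0 0 0 0 0 1'; python3 -c "
from h import *
nip(27)";  python3 -m jog '0 0 0.04 0 0 0 1;0 0 0.04 0 0 0 1;0 0 0 0 0 0 1'; python3 -c "
from h import *
nip(19)"
```

```text
time: 16.12
tool_pos: [555.0, 14.5, 337.2]
tcp_rot: [-179.9, 22.9, 164.0]
ft_force: [-0.8, -0.0, -2.6]
finger_gap: 26.0
grip_force: 117.8
t 16.12 tcp [555.   14.5 337.2] rot [-179.9   22.9  164. ] F [-0.8 -0.  -2.6] M [ 0.13  0.36 -0.  ] gap 26.0 q [ -2.  -7. 109.  -7.  56. -73.]
shift [ 0.006  0.    -0.002] turn [-0.001 -0.001  0.   ]
time: 16.5
tool_pos: [558.0, 13.6, 329.7]
tcp_rot: [-179.9, 22.9, 164.0]
ft_force: [-0.0, 0.6, -2.4]
finger_gap: 25.9
grip_force: 117.8
t 16.5 tcp [558.   13.6 329.7] rot [-179.9   22.9  164. ] F [-0.   0.6 -2.4] M [0.13 0.32 0.02] gap 25.9 q [ -2.  -7. 109.  -7.  56. -73.]
shift [ 0.005  0.    -0.003] turn [-0.001 -0.001  0.   ]
```

```bash
python3 -m jog '0 0 0.03 0 0 0 1;0 0 0.03 0 0 0 1;0 0 0 0 0 0 1'; python3 -c "
from h import *
nip(13)";  python3 -m jog '0 0 0.03 0 0 0 1;0 0 0.03 0 0 0 1;0 0 0 0 0 0 1'; python3 -c "
from h import *
nip(7)"
```

```text
time: 16.88
tool_pos: [560.4, 12.8, 324.7]
tcp_rot: [-179.9, 22.9, 164.0]
ft_force: [0.4, -0.7, -1.7]
finger_gap: 25.9
grip_force: 117.8
t 16.88 tcp [560.4  12.8 324.7] rot [-179.9   22.9  164. ] F [ 0.4 -0.7 -1.7] M [-0.2   0.17 -0.07] gap 25.9 q [ -2.  -6. 109.  -7.  55. -73.]
shift [0.01  0.001 0.001] turn [-0.001  0.     0.   ]
time: 17.25
tool_pos: [562.5, 12.3, 318.3]
tcp_rot: [-179.9, 22.9, 164.0]
ft_force: [4.6, -1.1, -7.7]
finger_gap: 25.5
grip_force: 118.2
t 17.25 tcp [562.5  12.3 318.3] rot [-179.9   22.9  164. ] F [ 4.6 -1.1 -7.7] M [-0.1  -0.33 -0.08] gap 25.5 q [ -2.  -5. 109.  -7.  54. -73.]
shift [ 0.004  0.001 -0.006] turn [-0.001 -0.001  0.   ]
```

```bash
python3 -m jog '0 0 0.02 0 0 0 1;0 0 0.02 0 0 0 1;0 0 0 0 0 0 1'; python3 -c "
from h import *
nip(3)";  python3 -m jog '0 0 0.02 0 0 0 1;0 0 0.01 0 0 0 1;0 0 0 0 0 0 1'; python3 -c "
from h import *
nip(0)"
```

```text
time: 17.62
tool_pos: [564.2, 12.0, 316.0]
tcp_rot: [-179.9, 22.9, 164.0]
ft_force: [-4.8, 0.4, 5.0]
finger_gap: 25.6
grip_force: 118.0
t 17.62 tcp [564.2  12.  316. ] rot [-179.9   22.9  164. ] F [-4.8  0.4  5. ] M [ 0.04  0.72 -0.08] gap 25.6 q [ -2.  -5. 109.  -7.  54. -73.]
shift [ 0.011 -0.001  0.007] turn [-0.001  0.     0.   ]
time: 18.0
tool_pos: [565.4, 11.7, 313.6]
tcp_rot: [-179.9, 23.0, 164.0]
ft_force: [-4.9, 0.6, 6.7]
finger_gap: 25.4
grip_force: 118.0
t 18.0 tcp [565.4  11.7 313.6] rot [-179.9   23.   164. ] F [-4.9  0.6  6.7] M [ 0.    0.83 -0.07] gap 25.4 q [ -2.  -5. 109.  -7.  54. -73.]
shift [ 0.013 -0.001  0.009] turn [-0.001  0.001  0.   ]
```

```bash
for i in 1; do python3 -m jog '0 0 0.01 0 0 0 1;0 0 0.01 0 0 0 1;0 0 0 0 0 0 1'; python3 -c "
from h import *
nip(0)";  python3 -m jog '0 0 0.01 0 0 0 1;0 0 0 0 0 0 1'; python3 -c "
from h import *
nip(0)"; done
```

```text
time: 18.38
tool_pos: [566.4, 11.6, 313.1]
tcp_rot: [-180.0, 23.1, 164.0]
ft_force: [-11.5, 3.0, 15.1]
finger_gap: 25.7
grip_force: 120.5
t 18.38 tcp [566.4  11.6 313.1] rot [-180.    23.1  164. ] F [-11.5   3.   15.1] M [ 0.09  1.3  -0.18] gap 25.7 q [ -2.  -4. 109.  -7.  53. -73.]
shift [ 0.02  -0.003  0.001] turn [-0.     0.002  0.   ]
time: 18.62
tool_pos: [566.8, 11.6, 313.2]
tcp_rot: [-180.0, 23.1, 164.0]
ft_force: [-17.8, 3.6, 22.4]
finger_gap: 25.7
grip_force: 121.2
t 18.62 tcp [566.8  11.6 313.2] rot [-180.    23.1  164. ] F [-17.8   3.6  22.4] M [-0.01  2.   -0.24] gap 25.7 q [ -2.  -4. 109.  -7.  53. -73.]
shift [ 0.025 -0.004 -0.   ] turn [-0.     0.003  0.   ]
```

```bash
python3 -m jog '0.008 0 0 0 0 0 1;0 0 0 0 0 0 1;0 0 0 0 0 0 1'
python3 - <<'E'
from h import *
from bench import *
nip(0)
P={"side":snapshot("side")["img"][:,:,::-1]}
cv2.imwrite("pics/e.png",cv2.resize(P["side"][125:205,185:265],(600,600),interpolation=cv2.INTER_CUBIC))
E
```

```text
time: 19.0
tool_pos: [566.4, 11.7, 313.0]
tcp_rot: [-180.0, 23.2, 164.0]
ft_force: [-14.3, 2.0, 19.5]
finger_gap: 25.8
grip_force: 121.0
t 19.0 tcp [566.4  11.7 313. ] rot [-180.    23.2  164. ] F [-14.3   2.   19.5] M [-0.07  1.55 -0.24] gap 25.8 q [ -2.  -4. 109.  -7.  53. -73.]
shift [ 0.02  -0.004  0.   ] turn [-0.     0.004  0.   ]
```

View pics/e.png

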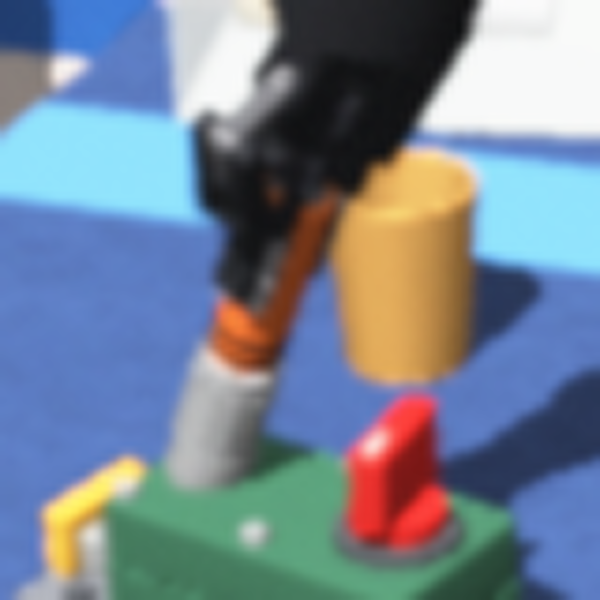

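The socket sits flush on the collar at about (215,480), still gripped, and the knob is still turned at (400,470). The cup is where it was.

```bash
python3 -m jog '0 0 0.003 0 0 0 1;0 0 0 0 0 0 1;0 0 0 0 0 0 1' && python3 -c "
from bench import *
print(hand_in())"
```

```text
time: 19.42
tool_pos: [566.5, 11.7, 313.1]
tcp_rot: [-180.0, 23.2, 164.0]
ft_force: [-16.1, 3.3, 22.5]
finger_gap: 25.6
grip_force: 120.9
the job is handed in; nothing more can be done
None
```

I handed the job in at 19.4 s with the clamp knob turned to its stop and the orange coupler on the nipple, still gripped and pressed home with about 25 N; the hand-in call returned no verdict.

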